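# Stack two dressing cartons on the sloping stand

## Task

Stack the two long dressing cartons on the sloping steel stand, the thick one lying flat on the ramp and the thin one flat on top of it. Each lies lengthwise down the slope, midway across the ramp, with its end up against the backstop; let go of both. Leave the short carton where it is.

Things in the scene. Friction and masses are not known exactly. Their poses are not given: they have to be found in the camera images.
- thick_carton_center (a point): The thick long carton. Plain brown cardboard carton, white tape at both ends, blank white label on a long side, closed and rigid; 100 long, 52 wide, 46 thick (mm), about 0.14 kg, lying flat on the worktop at the start. Origin at its centre (half-way up); x along its length, y across its width, z up through its thickness.
- thin_carton_center (a point): The thin long carton. Plain brown cardboard carton, white tape at both ends, blank white label on a long side, closed and rigid; 100 long, 52 wide, 30 thick (mm), about 0.10 kg, lying flat on the worktop at the start. Origin at its centre (half-way up); x along its length, y across its width, z up through its thickness.
- short_carton_center (a point): The short carton, a bystander to leave alone. Plain brown cardboard carton, white tape at both ends, blank white label on a long side, closed and rigid; 64 long, 52 wide, 46 thick (mm), loose. Origin at its centre (half-way up); x along its length, y across its width, z up through its thickness.
- seat (a point): Fixed steel sheet stand. In mm: ramp 130 wide, 136 long, open-sided, falls 15 degrees away from the robot to a backstop 130 wide, 74 high, square to it. Origin: middle of the inner corner of ramp and backstop, 14 above the worktop. x down the slope into the backstop (face at x = 0), y across the ramp, z out of the ramp (face at z = 0). Cartons do not slide down by themselves.
There are look-alikes about, which are no part of the job. Leave any blue look-alike of the part that bears thick_carton_center alone. What is shaped like the part that bears thin_carton_center but pink is not meant.

How it is judged:
By the outcome, as a careful person would: the job done as asked, in the order asked, and still so for the second after the job is handed in, with the robot touching nothing.
It also fails if it takes over 54 s, if anything falls off the work surface, if the arm or the gripper's body presses on something with over 40 N, if the wrist force passes 120 N, or if a joint passes its speed limit or range.

## Robot

A 7-joint arm with a two-finger parallel gripper is mounted at the origin on a cart in front of the work surface, level with it; the furniture and walls round the work are solid. World frame = base frame: x ahead of the robot, y to its left, z up, the work surface at z = 0. Lengths are in m, angles in rad, forces in N, time in s.
With the tool pointing down it reaches from about 0.4 to 0.875 m from the base axis. Payload 19.3 kg.
Tool frame: the origin (TCP) lies on the centre line of the jaws, within the pads' length; the fingertips stand 14 mm ahead of it and the grasp point (between the pads) lies 5 mm behind it; x points along the fingers, y is the direction in which the jaws open and shut, and the axes are right-handed (so a half turn about x gives the same grasp; the last joint's range is limited). The gripper opens to 85 mm and grips with 20 to 120 N. Pads are 22 mm wide; open, the fingers measure 114 mm over their backs; the gripper's body (76 mm by 85 mm) begins 54 mm behind the grasp point. The pads swing forward as they close: fully open they stand 13 mm farther back than shut.
Start: joints at [1.142, 0.521, -0.036, 1.599, 0.021, 1.021, -0.113], TCP at [0.219, -0.585, 0.245] pointing down, gripper open.
Joint ranges: [-2.91, 2.91], [-0.3, 2.13], [-1.5, 1.42], [0.17, 2.43], [-1.26, 4.41], [0.16, 1.93], [-2.52, 2.52]. Speed limits (rad/s): [1.89, 1.89, 2.39, 2.39, 3.01, 3.01, 3.01].

## Interface

Orientations are given as [roll, pitch, yaw] about the fixed x, y, z axes, in that order (R = Rz(yaw) Ry(pitch) Rx(roll)).
In Python, from workcell import monitor, optics, bot gives the robot as it stands.
- The arm moves only by the tool arm_command, never from a script. Its arguments are lists of equal length, an entry for each row: "delta_pos": the shift along the tool's x, y, z as a fraction of full scale, a list of three; "rotation": the turn, a rotation vector about the tool's x, y, z as a fraction of full scale, a list of three. In form: {"delta_pos": [[dx, dy, dz], ...], "rotation": [[wx, wy, wz], ...]}. A call has 1 to 10 rows; each row shifts and turns the pose as measured when the row begins, along the tool's axes as they then stand; what a row does not reach is not made up. Full scale, the value 1, is 30 mm for a shift and 6 degrees for a turn. A row lasts 1/10 s, in which the tool goes at most 50 mm and 8.59 degrees, less where a joint would pass 70% of its speed; a pose out of reach is approached as far as the arm can. A call with a number of a shift or a turn outside -1 to 1 is refused whole. A call with a gripper value outside its range is refused whole. "gripper" is the closure, from -1 (fully open) to 1 (shut), so that 0 is half open, set as the call begins (left out, the last holds). The fingers move at their own pace and stop on an object; "grip_force" is the grip in N (left out, the last holds). Time passes only in rows, so rows that do not move let the fingers close. It gives the time, the measured TCP pose, the force and the opening at its end, in the units of the state.
- monitor.observe(): the state, without advancing time (a new reading comes with each control period).
- optics.grab_frame(name): name is "scene" or "top"; returns the picture (420x560x3 uint8, red, green, blue); there is no depth.
- optics.camera_params(name): a dict with "fx", "fy", "cx", "cy" (pixels), "origin" and "rotation" of the camera in the world. Camera axes: x right, y down, z forward; pixel columns grow to the right and rows downward; lengths in m; the calibration is good to about 2 mm. A picture is of the moment at which its call begins. camera_params takes no time and is no camera call.
- bot.job_done(): hands the job in, once; it reports no verdict.
The state is a dict: "clock": time; "qpos": joint angles; "qd": joint speeds; "joint_efforts": joint torques, N m; "position": TCP position; "tool_rot": TCP orientation; "force": force on the tool from outside, world axes, zero at the start; "moment": the same for the moment, N m; "grip_width": finger opening in m.
Only numpy, scipy, OpenCV 4.12 (cv2) and the standard library are available. Lean on these libraries where they do the work, as an engineer would, in place of code of your own. Each camera call takes 0.05 s, during which the arm holds its last target. There are 200 camera calls.

## Working session

There is one attempt and no reset: what is moved stays moved. The work goes in short steps, Python scripts to look and compute and a tool call to move; the robot and the scene stay as the last step left them, time stands still between calls to the robot, and variables do not carry over. Pictures are saved under pics/ and viewed, about 8 in all and at most 12, crops included, and the job is handed in when it is done.

Besides the shell and the picture viewer there is one more tool, called as name(argument=value, ...) on one line, values as JSON. arm_command: Moves the arm, as the interface text tells. Its arguments: {"type":"object","properties":{"delta_pos":{"type":"array","items":{"type":"array","items":{"type":"number"}}},"rotation":{"type":"array","items":{"type":"array","items":{"type":"number"}}},"gripper":{"type":"number"},"grip_force":{"type":"number"}},"required":["delta_pos","rotation"]}

```bash
mkdir -p pics
python3 - <<'E'
from workcell import monitor, optics
import cv2
s=monitor.observe(); print(s)
for n in("scene","top"):
    cv2.imwrite(f"pics/{n}0.png",optics.grab_frame(n)[:,:,::-1]); print(n,optics.camera_params(n))
E
```

```text
{'clock': 0.0, 'qpos': array([ 1.14178862,  0.52201212, -0.03630945,  1.59997771,  0.02119819,
        1.02113449, -0.11276812]), 'qd': array([-0.0006063 , -0.00101851, -0.00159449, -0.00080068, -0.00114302,
        0.0001351 ,  0.00155097]), 'joint_efforts': array([ 9.97297939e-04, -9.27097249e+01,  1.98052749e+00, -3.69934916e+01,
        1.80082134e-02,  8.04102252e-03, -8.65002107e-05]), 'position': array([ 0.21931886, -0.58491505,  0.24473797]), 'tool_rot': array([-1.49219419,  1.56964957,  2.00821102]), 'force': array([-1.5726803 ,  0.25602557, -0.87765489]), 'moment': array([-0.0123976 , -0.04281124,  0.05012417]), 'grip_width': 0.08541613846232629}
scene {'fx': 441.79755178592393, 'fy': 441.79755178592393, 'cx': 277.45976968728934, 'cy': 208.51218103598367, 'origin': array([0.05408129, 0.33643463, 0.89034845]), 'rotation': array([-2.44151454, -0.0101954 , -2.21199825])}
top {'fx': 419.42136815193874, 'fy': 419.42136815193874, 'cx': 280.81563539422007, 'cy': 213.1838253775539, 'origin': array([ 0.42562001, -0.08950737,  1.18813755]), 'rotation': array([-2.96806859, -0.00585884, -1.56680805])}
```

View pics/scene0.png

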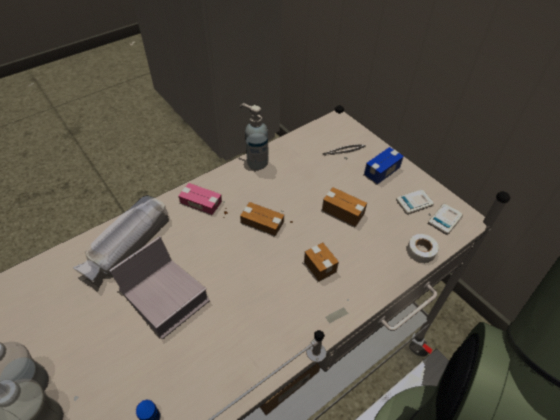

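View pics/top0.png

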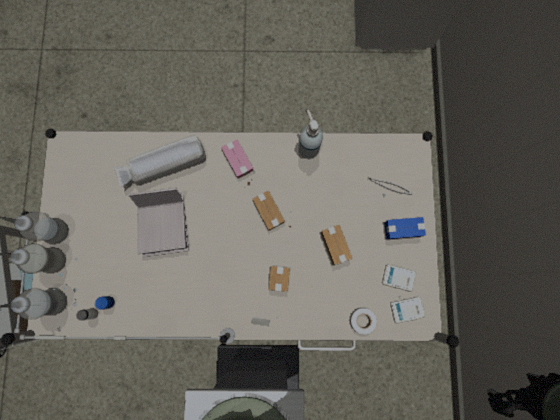

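The pictures show the orange-brown cartons in the top view: thin at about (268,210), thick at about (337,245) and short at (280,279). The stand is at (162,225) with its backstop towards the top. The pink carton (237,158) and blue carton (405,228) are look-alikes.

```bash
cat > h.py <<'E'
import numpy as np, cv2
from scipy.spatial.transform import Rotation as R
from workcell import monitor, optics
def cam(n):
    p=optics.camera_params(n); return p,R.from_euler('xyz',p['rotation']).as_matrix()
def ray(n,uv,z):
    p,M=cam(n); uv=np.atleast_2d(uv).astype(float)
    d=np.c_[(uv[:,0]-p['cx'])/p['fx'],(uv[:,1]-p['cy'])/p['fy'],np.ones(len(uv))]@M.T
    return p['origin']+d*((z-p['origin'][2])/d[:,2])[:,None]
def proj(n,P):
    p,M=cam(n); c=(np.atleast_2d(P)-p['origin'])@M
    return np.c_[c[:,0]/c[:,2]*p['fx']+p['cx'],c[:,1]/c[:,2]*p['fy']+p['cy']]
E
python3 - <<'E'
from h import *
for n in("top","scene"):
    im=cv2.imread(f"pics/{n}0.png"); hsv=cv2.cvtColor(im,cv2.COLOR_BGR2HSV)
    m=cv2.inRange(hsv,(5,130,50),(22,255,255))
    m=cv2.morphologyEx(m,cv2.MORPH_CLOSE,np.ones((3,3)))
    for c in cv2.findContours(m,cv2.RETR_EXTERNAL,cv2.CHAIN_APPROX_NONE)[0]:
        if cv2.contourArea(c)<150: continue
        uv=c[:,0]; print(n,cv2.contourArea(c),uv.mean(0))
        for z in(.03,.046):
            w=(ray(n,uv,z)[:,:2]*1000).astype(np.float32); r=cv2.minAreaRect(w)
            print(z,np.round(r[0],1),np.round(r[1],1),round(r[2],1))
t=cv2.imread("pics/top0.png"); s=cv2.imread("pics/scene0.png")
a=cv2.resize(t[180:265,125:200],None,fx=5,fy=5,interpolation=cv2.INTER_CUBIC)
b=cv2.resize(s[235:335,110:215],None,fx=4,fy=4,interpolation=cv2.INTER_CUBIC)
o=np.zeros((425,800,3),np.uint8); o[:425,:375]=a; o[:400,378:798]=b
cv2.imwrite("pics/stand.png",cv2.convertScaleAbs(o,alpha=1.3))
a=cv2.resize(t[185:300,245:360],None,fx=4,fy=4,interpolation=cv2.INTER_CUBIC)
b=cv2.resize(s[180:285,235:375],None,fx=2.4,fy=2.4,interpolation=cv2.INTER_CUBIC)
o=np.zeros((460,800,3),np.uint8); o[:460,:460]=a; o[:b.shape[0],462:462+b.shape[1]]=b
cv2.imwrite("pics/cart.png",cv2.convertScaleAbs(o,alpha=1.3))
E
```

```text
scene 368.0 [321.54081633 257.43877551]
0.03 [450.7 -97.5] [54.1 65. ] 84.9
0.046 [443.4 -89.4] [53.1 63.8] 84.9
scene 494.0 [262.40163934 215.89344262]
0.03 [633.6 -58. ] [100.3  55.9] 29.0
0.046 [622.8 -50.7] [98.4 54.8] 29.0
scene 471.0 [345.1637931  201.65517241]
0.03 [ 545.4 -258.8] [102.3  54.6] 20.2
0.046 [ 536.3 -247.7] [100.4  53.6] 20.2
```

View pics/stand.png

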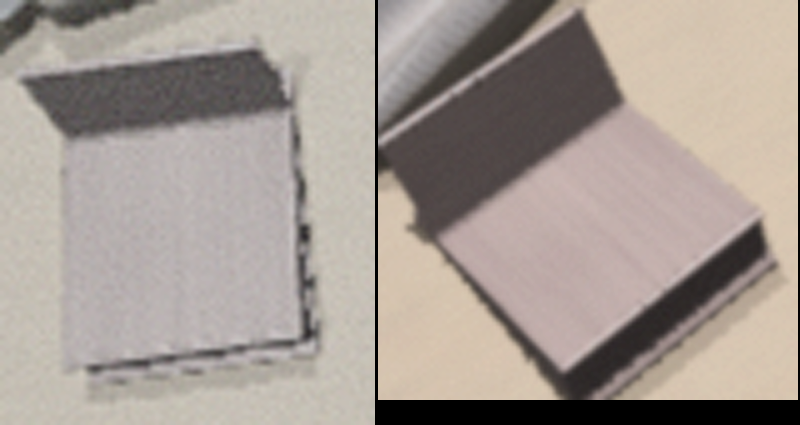

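View pics/cart.png

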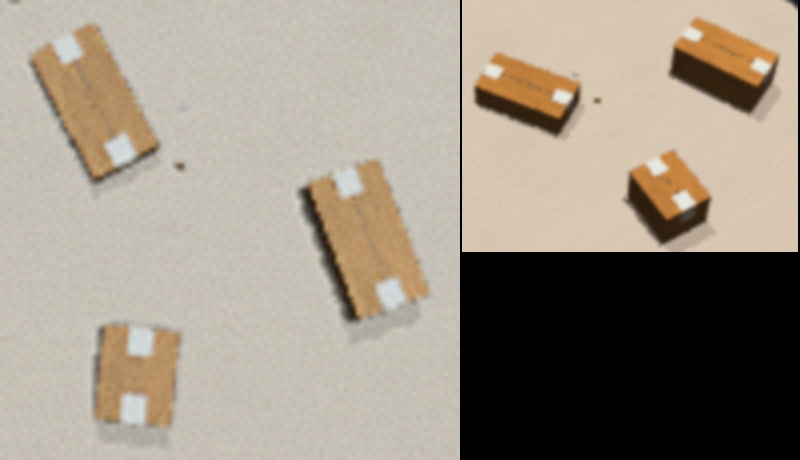

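The stand crop shows the inner corner line at (66,138)–(290,107) and the ramp's upper edge at (62,370)–(300,340). In the other crop the faces of all three cartons are clear. Next I cast these points onto planes at the known heights.

Run:
```python
from h import *
A=lambda l,f,o,off=(0,0):(np.array(l,float)-off+.5)/f+np.array(o)-.5
def rep(name,n,uv,z): 
    w=ray(n,uv,z)[:,:2]*1000; m=w.mean(0); 
    print(name,n,np.round(w,0).tolist(),'mid',np.round(m,1)); return w
for z,lt,ls,nm in((.014,[(66,138),(290,107)],[(440,235),(625,103)],'corner'),(.0492,[(62,370),(300,340)],[(565,370),(762,215)],'upper'),(.0855,[(20,77),(258,45)],[(378,140),(580,10)],'backtop')):
    for n,uv in(('top',A(lt,5,(125,180))),('scene',A(ls,4,(110,235),(378,0)))):
        w=rep(nm,n,uv,z); d=w[1]-w[0]; print('  yaw of down-slope',np.degrees(np.arctan2(d[1],d[0]))+90, 'len',np.hypot(*d))
for nm,z,l in(('thin',.03,[(32,62),(97,25),(158,147),(95,175)]),('thick',.046,[(308,186),(378,160),(428,292),(357,318)])):
    w=rep(nm,'top',A(l,4,(245,185)),z); print(cv2.minAreaRect(w.astype(np.float32)))
```

```text
corner top [[647.0, 311.0], [665.0, 185.0]] mid [656. 248.]
  yaw of down-slope 8.390924243028024 len 127.78085049089889
corner scene [[643.0, 308.0], [660.0, 184.0]] mid [651.5 246.5]
  yaw of down-slope 7.883637355852812 len 125.16035801475805
upper top [[512.0, 293.0], [529.0, 165.0]] mid [520.7 229.3]
  yaw of down-slope 7.494411157638012 len 129.01504269469572
upper scene [[510.0, 291.0], [528.0, 165.0]] mid [519.1 228.3]
  yaw of down-slope 8.048903338676737 len 127.10381593382294
backtop top [[666.0, 314.0], [685.0, 187.0]] mid [675.6 250.1]
  yaw of down-slope 8.216948939536564 len 128.03895133837528
backtop scene [[667.0, 313.0], [681.0, 188.0]] mid [674.3 250.5]
  yaw of down-slope 6.328911008222832 len 126.35218850189248
thin top [[666.0, -16.0], [693.0, -61.0], [605.0, -105.0], [586.0, -61.0]] mid [637.3 -60.8]
((637.2515258789062, -59.50953674316406), (97.3039779663086, 52.78176498413086), 26.474918365478516)
thick top [[576.0, -208.0], [595.0, -256.0], [504.0, -288.0], [486.0, -240.0]] mid [ 540.4 -247.9]
((540.5672607421875, -247.90109252929688), (96.41866302490234, 51.77176284790039), 19.614635467529297)
```

```bash
cat >> h.py <<'E'
SEAT=np.array([.6525,.2473,.014]); SYAW=7.9
def pose(yaw,tilt=0):  # carton frame: x along, z up; tool x=-z, tool y=+-y
    C=R.from_euler('zy',[0,0]).as_matrix()
    C=(R.from_euler('z',yaw,degrees=True)*R.from_euler('y',tilt,degrees=True)).as_matrix()
    return C
def go(p,yaw,tilt=0):
    s=monitor.observe(); T=R.from_euler('xyz',s['tool_rot']).as_matrix(); C=pose(yaw,tilt)
    best=None
    for sg in(1,-1):
        x=-C[:,2]; y=sg*C[:,1]; G=np.c_[x,y,np.cross(x,y)]
        rv=R.from_matrix(T.T@G).as_rotvec(degrees=True)
        if best is None or np.linalg.norm(rv)<np.linalg.norm(best[0]): best=(rv,G)
    d=(np.array(p)-s['position'])*1000
    print('t',round(s['clock'],2),'pos',s['position'].round(4),'q7',s['qpos'][6].round(2),'F',s['force'].round(1),'w',s['grip_width'].round(4))
    print('rot rows(6deg)',(best[0]/6).round(2),'| shift rows(30mm): now',(T.T@d/30).round(2),' after rot',(best[1].T@d/30).round(2))
def seat(p):  # seat-frame mm -> world
    return SEAT+pose(SYAW,15)@np.array(p)/1000
E
python3 - <<'E'
from h import *
s=monitor.observe();print(R.from_euler('xyz',s['tool_rot']).as_matrix().round(2))
go([.5385,-.248,.15],20)
E
```

```text
[[-0.    0.35 -0.94]
 [ 0.   -0.94 -0.35]
 [-1.   -0.    0.  ]]Traceback (most recent call last):
  File "<stdin>", line 3, in <module>
  File "h.py", line 26, in go
    print('t',round(s['clock'],2),'pos',s['position'].round(4),'q7',s['qpos'][6].round(2),'F',s['force'].round(1),'w',s['grip_width'].round(4))
                                                                                                                      ^^^^^^^^^^^^^^^^^^^^^
AttributeError: 'float' object has no attribute 'round'
```

```bash
sed -i "s/s\['grip_width'\].round(4)/round(s['grip_width'],4)/" h.py
python3 - <<'E'
from h import *
go([.531,-.2507,.15],20)
E
```

```text
t 0.1 pos [ 0.2193 -0.585   0.2448] q7 -0.11 F [-0.3 -0.4 -0.7] w 0.0856
rot rows(6deg) [0.09 0.   0.01] | shift rows(30mm): now [  3.17  -6.78 -13.64]  after rot [  3.16  -6.92 -13.57]
```

arm_command(delta_pos=[[0, -0.4, -0.8], [0, -0.4, -0.8], [0, -0.4, -0.8], [0, -0.4, -0.8], [0, -0.4, -0.8], [0, -0.4, -0.8], [0, -0.4, -0.8], [0, -0.4, -0.8], [0, -0.4, -0.8], [0, -0.4, -0.8]], rotation=[[0.09, 0, 0], [0, 0, 0], [0, 0, 0], [0, 0, 0], [0, 0, 0], [0, 0, 0], [0, 0, 0], [0, 0, 0], [0, 0, 0], [0, 0, 0]], gripper=-1, grip_force=40)

```text
clock: 1.1
position: [0.4061, -0.3843, 0.2416]
tool_rot: [-1.024, 1.564, 2.46]
force: [0.7, -0.1, -0.2]
grip_width: 0.0853
```

Run:
```python
from h import *
go([.531,-.2507,.15],20)
```

```text
t 1.1 pos [ 0.4061 -0.3843  0.2416] q7 -0.62 F [ 0.7 -0.1 -0.2] w 0.0853
rot rows(6deg) [-0.07  0.03  0.06] | shift rows(30mm): now [ 3.05 -2.78 -5.43]  after rot [ 3.05 -2.76 -5.43]
```

arm_command(delta_pos=[[0.2, -0.4, -0.8], [0.2, -0.4, -0.8], [0.2, -0.4, -0.8], [0.2, -0.4, -0.8], [0.3, -0.4, -0.8], [0.4, -0.4, -0.8], [0.5, -0.4, -0.7], [0.5, 0, 0], [0.5, 0, 0], [0, 0, 0]], rotation=[[-0.07, 0.03, 0.06], [0, 0, 0], [0, 0, 0], [0, 0, 0], [0, 0, 0], [0, 0, 0], [0, 0, 0], [0, 0, 0], [0, 0, 0], [0, 0, 0]])

```text
clock: 2.1
position: [0.539, -0.2375, 0.1462]
tool_rot: [-1.141, 1.568, 2.357]
force: [-0.5, -0.0, 0.4]
grip_width: 0.0854
```

Run:
```python
from h import *
go([.531,-.2507,.026],20)
n='top'; cv2.imwrite('pics/t1.png',optics.grab_frame('top')[:,:,::-1])
s=optics.grab_frame('scene')[:,:,::-1]
t=cv2.imread('pics/t1.png')
o=np.hstack([cv2.resize(t[190:310,290:410],(400,400)),cv2.resize(s[130:250,290:410],(400,400))])
cv2.imwrite('pics/c1.png',o)
```

```text
t 2.1 pos [ 0.539  -0.2375  0.1462] q7 -0.98 F [-0.5 -0.   0.4] w 0.0854
rot rows(6deg) [0.07 0.01 0.03] | shift rows(30mm): now [4.   0.33 0.4 ]  after rot [4.01 0.32 0.4 ]
```

View pics/c1.png

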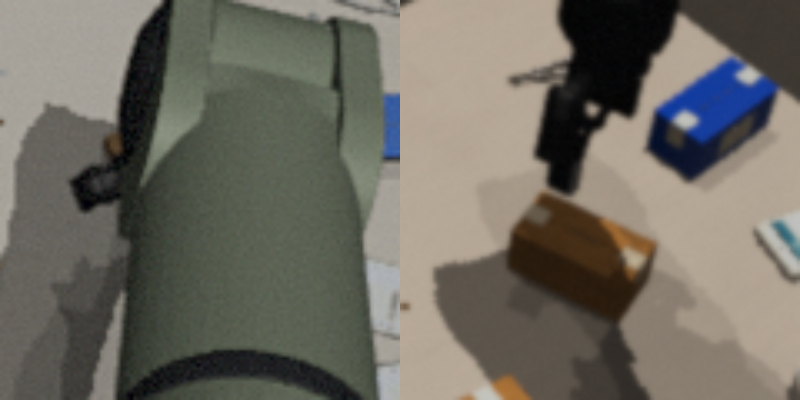

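The gripper hangs above the thick carton (scene crop, finger at (560,160), carton at (580,255)), and nothing is in its way. I correct sideways, then go down.

arm_command(delta_pos=[[0.2, 0.33, 0.4], [0.5, 0, 0], [0.6, 0, 0], [0.6, 0, 0], [0.6, 0, 0], [0.6, 0, 0], [0.5, 0, 0], [0.3, 0, 0], [0, 0, 0]], rotation=[[0.07, 0, 0.03], [0, 0, 0], [0, 0, 0], [0, 0, 0], [0, 0, 0], [0, 0, 0], [0, 0, 0], [0, 0, 0], [0, 0, 0]])

```text
clock: 3.1
position: [0.5307, -0.2579, 0.0263]
tool_rot: [2.065, 1.563, -0.735]
force: [-1.8, 0.3, -0.1]
grip_width: 0.0855
```

Run:
```python
from h import *
go([.531,-.2507,.026],20)
```

```text
t 3.1 pos [ 0.5307 -0.2579  0.0263] q7 -0.99 F [-1.8  0.3 -0.1] w 0.0855
rot rows(6deg) [-0.08 -0.03 -0.06] | shift rows(30mm): now [ 0.01 -0.22 -0.09]  after rot [ 0.01 -0.22 -0.09]
```

arm_command(delta_pos=[[0, -0.22, -0.09], [0, 0, 0]], rotation=[[-0.08, -0.03, -0.06], [0, 0, 0]])

```text
clock: 3.3
position: [0.5314, -0.2503, 0.027]
tool_rot: [2.801, 1.57, 0.01]
force: [-0.2, -0.7, 0.3]
grip_width: 0.085
```

arm_command(delta_pos=[[0, 0, 0], [0, 0, 0], [0, 0, 0], [0, 0, 0], [0, 0, 0], [0, 0, 0], [0, 0, 0], [0, 0, 0]], rotation=[[0, 0, 0], [0, 0, 0], [0, 0, 0], [0, 0, 0], [0, 0, 0], [0, 0, 0], [0, 0, 0], [0, 0, 0]], gripper=1, grip_force=40)

```text
clock: 4.1
position: [0.5322, -0.2507, 0.0288]
tool_rot: [2.471, 1.567, -0.321]
force: [-0.1, 0.2, -1.5]
grip_width: 0.0513
```

Run:
```python
from h import *
go([.531,-.2507,.026],20)
print(seat([-58,0,23+3]),seat([-75,0,100]))
```

```text
t 4.1 pos [ 0.5322 -0.2507  0.0288] q7 -0.99 F [-0.1  0.2 -1.5] w 0.0513
rot rows(6deg) [ 0.01 -0.03 -0.02] | shift rows(30mm): now [ 0.09 -0.01  0.04]  after rot [ 0.09 -0.01  0.04]
[0.60367343 0.24052475 0.05412558] [0.60637937 0.24090023 0.13000401]
```

arm_command(delta_pos=[[-0.5, 0, 0], [-0.8, 0, 0], [-0.9, 0, 0], [-0.9, 0, 0], [-0.9, 0, 0], [-0.9, 0, 0], [-0.5, 0, 0], [0, 0, 0]], rotation=[[0, 0, 0], [0, 0, 0], [0, 0, 0], [0, 0, 0], [0, 0, 0], [0, 0, 0], [0, 0, 0], [0, 0, 0]])

```text
clock: 4.9
position: [0.531, -0.2502, 0.2041]
tool_rot: [2.473, 1.566, -0.318]
force: [-0.0, -0.6, -2.3]
grip_width: 0.0515
```

Run:
```python
from h import *
go([.585,.2378,.19],7.9)
```

```text
t 4.9 pos [ 0.531  -0.2502  0.2041] q7 -0.95 F [-0.  -0.6 -2.3] w 0.0515
rot rows(6deg) [ 2.03 -0.04 -0.03] | shift rows(30mm): now [  0.45 -14.67  -7.27]  after rot [  0.47 -15.87  -4.02]
```

arm_command(delta_pos=[[0, 0, 0], [0, 0, 0], [0, -0.7, -0.2], [0, -0.9, -0.23], [0, -0.9, -0.23], [0, -0.9, -0.23], [0, -0.9, -0.23], [0, -0.9, -0.23], [0, -0.9, -0.23], [0, -0.9, -0.23]], rotation=[[1, 0, 0], [1, 0, 0], [0, 0, 0], [0, 0, 0], [0, 0, 0], [0, 0, 0], [0, 0, 0], [0, 0, 0], [0, 0, 0], [0, 0, 0]])

```text
clock: 5.9
position: [0.5538, -0.0311, 0.2009]
tool_rot: [1.392, 1.568, -1.625]
force: [1.2, -0.0, -1.7]
grip_width: 0.0515
```

Run:
```python
from h import *
go([.585,.2378,.19],7.9)
```

```text
t 5.9 pos [ 0.5538 -0.0311  0.2009] q7 -1.56 F [ 1.2 -0.  -1.7] w 0.0515
rot rows(6deg) [-0.13  0.01 -0.03] | shift rows(30mm): now [ 0.34 -8.77 -2.14]  after rot [ 0.36 -8.74 -2.26]
```

arm_command(delta_pos=[[0, -0.9, -0.23], [0, -0.9, -0.23], [0, -0.9, -0.23], [0, -0.9, -0.23], [0, -0.9, -0.23], [0, -0.9, -0.23], [0, -0.9, -0.23], [0, -0.8, -0.2], [0, -0.4, -0.2], [0, 0, 0]], rotation=[[-0.13, 0, 0], [0, 0, 0], [0, 0, 0], [0, 0, 0], [0, 0, 0], [0, 0, 0], [0, 0, 0], [0, 0, 0], [0, 0, 0], [0, 0, 0]])

```text
clock: 6.9
position: [0.5786, 0.2129, 0.1952]
tool_rot: [0.302, 1.562, -2.696]
force: [-0.6, -0.9, -0.6]
grip_width: 0.0514
```

Run:
```python
from h import *
go(seat([-72,0,80]),SYAW,15)
```

```text
t 6.9 pos [0.5786 0.2129 0.1952] q7 -1.95 F [-0.6 -0.9 -0.6] w 0.0514
rot rows(6deg) [ 0.05 -2.42 -0.03] | shift rows(30mm): now [ 2.83 -0.8  -1.  ]  after rot [ 2.5  -0.8  -1.67]
```

arm_command(delta_pos=[[0, -0.3, -0.3], [0, -0.3, -0.3], [0, -0.2, -0.3], [0, 0, -0.2], [0, 0, 0]], rotation=[[0.05, -0.8, 0], [0, -0.8, 0], [0, -0.8, 0], [0, 0, 0], [0, 0, 0]])

```text
clock: 7.4
position: [0.6079, 0.2352, 0.1897]
tool_rot: [0.023, 1.3, -2.985]
force: [-0.2, 0.4, -2.6]
grip_width: 0.0513
```

Run:
```python
from h import *
go(seat([-72,0,60]),SYAW,15)
```

```text
t 7.4 pos [0.6079 0.2352 0.1897] q7 -1.91 F [-0.2  0.4 -2.6] w 0.0513
rot rows(6deg) [-0.04  0.09 -0.05] | shift rows(30mm): now [ 3.26 -0.22 -0.62]  after rot [ 3.26 -0.2  -0.59]
```

arm_command(delta_pos=[[0.4, -0.2, -0.3], [0.6, 0, -0.3], [0.7, 0, 0], [0.7, 0, 0], [0.6, 0, 0], [0.2, 0, 0], [0, 0, 0]], rotation=[[-0.04, 0.09, -0.05], [0, 0, 0], [0, 0, 0], [0, 0, 0], [0, 0, 0], [0, 0, 0], [0, 0, 0]])

```text
clock: 8.1
position: [0.5979, 0.2371, 0.0833]
tool_rot: [0.004, 1.314, -3.0]
force: [-0.4, -0.4, -1.8]
grip_width: 0.0517
```

Run:
```python
from h import *
go(seat([-70,0,33]),SYAW,15)
t=optics.grab_frame('top')[:,:,::-1]
s=optics.grab_frame('scene')[:,:,::-1]
o=np.hstack([cv2.resize(t[170:270,115:215],(400,400)),cv2.resize(s[225:345,105:225],(400,400))])
cv2.imwrite('pics/c2.png',cv2.convertScaleAbs(o,alpha=1.4))
```

```text
t 8.1 pos [0.5979 0.2371 0.0833] q7 -1.91 F [-0.4 -0.4 -1.8] w 0.0517
rot rows(6deg) [-0.01 -0.05 -0.01] | shift rows(30mm): now [ 0.65 -0.09 -0.05]  after rot [ 0.65 -0.09 -0.05]
```

View pics/c2.png

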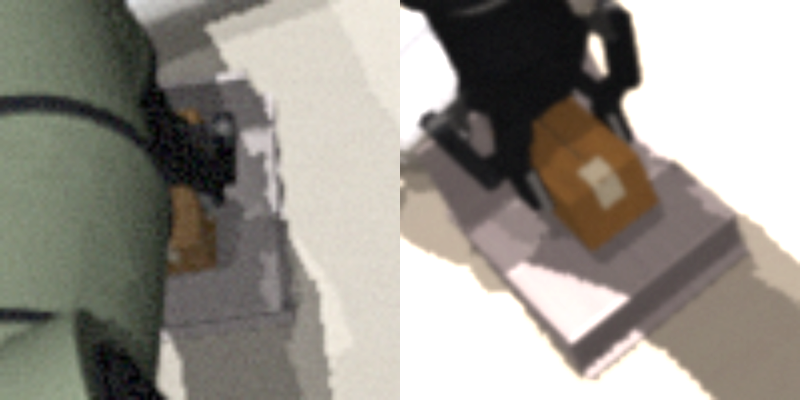

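The thick carton hangs aligned over the ramp (scene crop, its end at (610,195)) with clearance on both sides. I lower it to just above the ramp and then push it to the backstop.

arm_command(delta_pos=[[0.35, -0.09, 0], [0.25, 0, 0], [0, 0, 0]], rotation=[[0, -0.05, 0], [0, 0, 0], [0, 0, 0]])

```text
clock: 8.5
position: [0.5945, 0.24, 0.0674]
tool_rot: [-0.001, 1.313, -3.005]
force: [-0.8, -0.6, -1.9]
grip_width: 0.0515
```

Run:
```python
from h import *
go(seat([-58,0,29]),SYAW,15)
```

```text
t 8.5 pos [0.5945 0.24   0.0674] q7 -1.92 F [-0.8 -0.6 -1.9] w 0.0515
rot rows(6deg) [-0.01 -0.04  0.  ] | shift rows(30mm): now [ 0.25  0.03 -0.41]  after rot [ 0.25  0.03 -0.41]
```

arm_command(delta_pos=[[0.08, 0.03, -0.15], [0.08, 0, -0.15], [0, 0, 0]], rotation=[[0, -0.04, 0], [0, 0, 0], [0, 0, 0]])

```text
clock: 8.8
position: [0.6031, 0.2402, 0.0601]
tool_rot: [-0.001, 1.309, -3.006]
force: [-0.8, 0.5, -2.3]
grip_width: 0.0513
```

arm_command(delta_pos=[[0, 0, -0.1], [0, 0, -0.1], [0, 0, 0]], rotation=[[0, 0, 0], [0, 0, 0], [0, 0, 0]])

```text
clock: 9.1
position: [0.6057, 0.2402, 0.059]
tool_rot: [0.005, 1.3, -2.999]
force: [-0.0, 0.4, -1.7]
grip_width: 0.0511
```

Run:
```python
from h import *
go(seat([-58,0,29]),SYAW,15)
```

```text
t 9.1 pos [0.6057 0.2402 0.059 ] q7 -1.91 F [-0.   0.4 -1.7] w 0.0511
rot rows(6deg) [-0.    0.09 -0.01] | shift rows(30mm): now [ 0.07 -0.02  0.02]  after rot [ 0.07 -0.02  0.02]
```

arm_command(delta_pos=[[0, 0, -0.12], [0, 0, -0.12], [0, 0, -0.1]], rotation=[[0, 0.09, 0], [0, 0, 0], [0, 0, 0]])

```text
clock: 9.4
position: [0.6064, 0.2403, 0.0583]
tool_rot: [0.015, 1.287, -2.987]
force: [-23.6, -6.2, 18.9]
grip_width: 0.0514
```

Run:
```python
from h import *
go(seat([-58,0,29]),SYAW,15)
```

```text
t 9.4 pos [0.6064 0.2403 0.0583] q7 -1.9 F [-23.6  -6.2  18.9] w 0.0514
rot rows(6deg) [ 0.01  0.21 -0.04] | shift rows(30mm): now [ 0.06 -0.02  0.05]  after rot [ 0.06 -0.02  0.05]
```

arm_command(delta_pos=[[0, 0, 0.05], [0.08, 0, 0], [0.08, 0, 0]], rotation=[[0, 0.2, 0], [0, 0.1, 0], [0, 0, 0]])

```text
clock: 9.7
position: [0.6052, 0.2403, 0.0563]
tool_rot: [0.014, 1.323, -2.988]
force: [-6.9, -5.4, 41.5]
grip_width: 0.0515
```

Run:
```python
from h import *
go(seat([-58,0,29]),SYAW,15)
```

```text
t 9.7 pos [0.6052 0.2403 0.0563] q7 -1.91 F [-6.9 -5.4 41.5] w 0.0515
rot rows(6deg) [ 0.01 -0.13 -0.04] | shift rows(30mm): now [-0.02 -0.02  0.03]  after rot [-0.02 -0.02  0.03]
```

arm_command(delta_pos=[[0, 0, -0.08], [0, 0, -0.08]], rotation=[[0, -0.1, 0], [0, 0, 0]])

```text
clock: 9.9
position: [0.6063, 0.2405, 0.0564]
tool_rot: [0.017, 1.305, -2.984]
force: [-24.3, -5.0, 16.2]
grip_width: 0.0514
```

Run:
```python
from h import *
go(seat([-58,0,29]),SYAW,15)
```

```text
t 9.9 pos [0.6063 0.2405 0.0564] q7 -1.91 F [-24.3  -5.   16.2] w 0.0514
rot rows(6deg) [ 0.02  0.04 -0.05] | shift rows(30mm): now [-0.   -0.01  0.06]  after rot [-0.   -0.01  0.06]
```

arm_command(delta_pos=[[0, 0, 0], [0, 0, 0], [0, 0, 0], [0, 0, 0], [0, 0, 0], [0, 0, 0]], rotation=[[0, 0, 0], [0, 0, 0], [0, 0, 0], [0, 0, 0], [0, 0, 0], [0, 0, 0]], gripper=-1)

```text
clock: 10.5
position: [0.6076, 0.2407, 0.0566]
tool_rot: [0.015, 1.308, -2.986]
force: [-0.5, -0.1, -0.6]
grip_width: 0.0853
```

arm_command(delta_pos=[[-0.4, 0, 0], [-0.7, 0, 0], [-0.9, 0, 0], [-0.9, 0, 0], [-0.9, 0, 0], [-0.7, 0, 0], [-0.2, 0, 0]], rotation=[[0, 0, 0], [0, 0, 0], [0, 0, 0], [0, 0, 0], [0, 0, 0], [0, 0, 0], [0, 0, 0]])

```text
clock: 11.2
position: [0.6458, 0.2465, 0.2023]
tool_rot: [0.014, 1.309, -2.987]
force: [0.7, -0.3, -0.2]
grip_width: 0.0854
```

Run:
```python
from h import *
a=np.radians(27)
go([.6355-.008*np.cos(a),-.0595-.008*np.sin(a),.16],27)
```

```text
t 11.2 pos [0.6458 0.2465 0.2023] q7 -1.89 F [ 0.7 -0.3 -0.2] w 0.0854
rot rows(6deg) [-3.14  2.48  0.38] | shift rows(30mm): now [ 1.92 10.13  1.58]  after rot [1.41 8.93 5.2 ]
```

Next I move away, untilt and yaw. A check picture will follow once the arm is clear.

arm_command(delta_pos=[[0, 0.4, 0], [0, 0.5, 0], [0, 0.6, 0], [0, 0.6, 0], [0, 0.8, 0.3], [0, 0.8, 0.3], [0, 0.8, 0.3], [0, 0.8, 0.4], [0, 0.8, 0.4], [0, 0.6, 0.3]], rotation=[[0, 0.8, 0], [0, 0.8, 0], [-0.8, 0.8, 0], [-0.8, 0, 0], [-0.8, 0, 0], [-0.7, 0, 0], [0, 0, 0], [0, 0, 0], [0, 0, 0], [0, 0, 0]])

```text
clock: 12.2
position: [0.6586, 0.0301, 0.2026]
tool_rot: [-1.595, 1.569, 2.032]
force: [0.4, 0.2, 0.8]
grip_width: 0.0853
```

Run:
```python
from h import *
a=np.radians(27)
go([.6355-.008*np.cos(a),-.0595-.008*np.sin(a),.1],27)
```

```text
t 12.2 pos [0.6586 0.0301 0.2026] q7 -1.33 F [0.4 0.2 0.8] w 0.0853
rot rows(6deg) [ 0.14 -0.    0.02] | shift rows(30mm): now [3.42 2.28 2.34]  after rot [3.42 2.31 2.31]
```

arm_command(delta_pos=[[0, 0.7, 0.7], [0, 0.7, 0.7], [0, 0.6, 0.6], [0.2, 0.2, 0.2], [0.7, 0, 0], [0.7, 0, 0], [0.6, 0, 0], [0.3, 0, 0], [0, 0, 0]], rotation=[[0.14, 0, 0], [0, 0, 0], [0, 0, 0], [0, 0, 0], [0, 0, 0], [0, 0, 0], [0, 0, 0], [0, 0, 0], [0, 0, 0]])

```text
clock: 13.1
position: [0.6275, -0.064, 0.1234]
tool_rot: [-1.145, 1.568, 2.464]
force: [-0.1, -0.4, 1.1]
grip_width: 0.0853
```

Run:
```python
from h import *
a=np.radians(27)
go([.6355-.008*np.cos(a),-.0595-.008*np.sin(a),.020],27)
t=optics.grab_frame('top')[:,:,::-1]
s=optics.grab_frame('scene')[:,:,::-1]
o=np.hstack([cv2.resize(t[180:260,125:205],(400,400),interpolation=2),cv2.resize(s[235:335,110:210],(400,400),interpolation=2)])
o2=np.hstack([cv2.resize(t[170:270,220:370],(400,200)),cv2.resize(s[180:280,210:360],(400,200))])
cv2.imwrite('pics/c3.png',cv2.convertScaleAbs(np.vstack([o,o2[:200]]),alpha=1.4))
```

```text
t 13.1 pos [ 0.6275 -0.064   0.1234] q7 -1.22 F [-0.1 -0.4  1.1] w 0.0853
rot rows(6deg) [-0.04  0.01  0.02] | shift rows(30mm): now [ 3.45 -0.01 -0.04]  after rot [ 3.45 -0.01 -0.04]
```

View pics/c3.png

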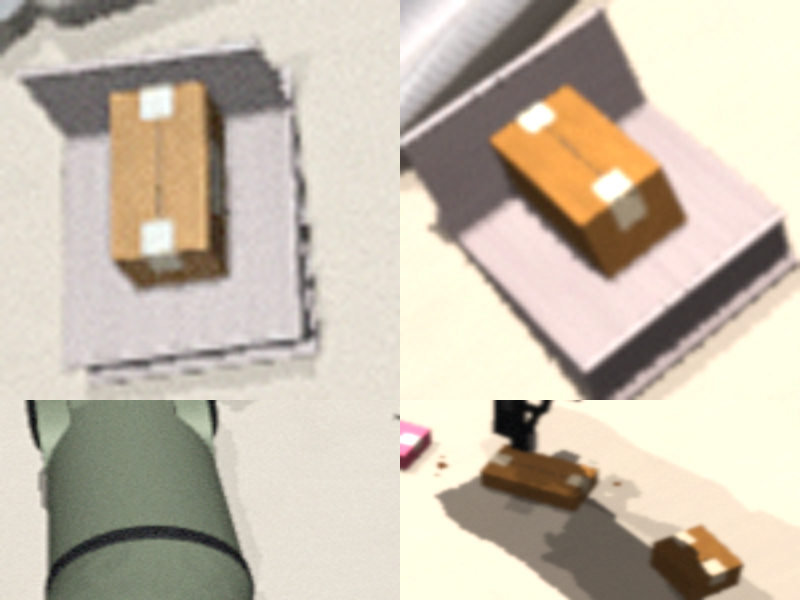

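The thick carton lies flat on the ramp, its far end at the backstop (top crop (111–205, 83–93)), centred to within a couple of mm (its bottom edge at 137–226, the ramp at 63–297). The fingers are above the thin carton, so I go down.

arm_command(delta_pos=[[0.4, 0, 0], [0.6, 0, 0], [0.7, 0, 0], [0.7, 0, 0], [0.6, 0, 0], [0.4, 0, 0], [0, 0, 0]], rotation=[[0, 0, 0], [0, 0, 0], [0, 0, 0], [0, 0, 0], [0, 0, 0], [0, 0, 0], [0, 0, 0]])

```text
clock: 13.9
position: [0.6312, -0.0635, 0.021]
tool_rot: [2.855, 1.563, 0.182]
force: [-0.7, -0.3, 0.5]
grip_width: 0.0855
```

Run:
```python
from h import *
a=np.radians(27)
go([.6355-.008*np.cos(a),-.0595-.008*np.sin(a),.020],27)
M=cam('top')
P=[seat(p) for p in([0,26,46],[0,-26,46],[-100,26,46],[-100,-26,46],[-100,26,0],[-100,-26,0])]
print('pred crop px',((proj('top',P)-[125,180]+.5)*5).round(0).tolist())
```

```text
t 13.9 pos [ 0.6312 -0.0635  0.021 ] q7 -1.25 F [-0.7 -0.3  0.5] w 0.0855
rot rows(6deg) [-0.03 -0.07 -0.02] | shift rows(30mm): now [ 0.03 -0.05  0.08]  after rot [ 0.03 -0.05  0.08]
pred crop px [[108.0, 99.0], [203.0, 86.0], [107.0, 266.0], [205.0, 253.0], [134.0, 297.0], [229.0, 285.0]]
```

arm_command(delta_pos=[[0.03, -0.05, 0.08], [0, 0, 0]], rotation=[[-0.03, -0.07, 0], [0, 0, 0]])

```text
clock: 14.1
position: [0.6287, -0.0631, 0.0209]
tool_rot: [1.665, 1.568, -1.005]
force: [-0.4, 0.4, -0.1]
grip_width: 0.0855
```

arm_command(delta_pos=[[0, 0, 0], [0, 0, 0], [0, 0, 0], [0, 0, 0], [0, 0, 0], [0, 0, 0], [0, 0, 0], [0, 0, 0]], rotation=[[0, 0, 0], [0, 0, 0], [0, 0, 0], [0, 0, 0], [0, 0, 0], [0, 0, 0], [0, 0, 0], [0, 0, 0]], gripper=1, grip_force=30)

```text
clock: 14.9
position: [0.6298, -0.0633, 0.0233]
tool_rot: [2.175, 1.566, -0.495]
force: [-0.2, -0.3, -1.3]
grip_width: 0.0512
```

arm_command(delta_pos=[[-0.5, 0, 0], [-0.8, 0, 0], [-0.9, 0, 0], [-0.9, 0, 0], [-0.9, 0, 0], [-0.9, 0, 0], [-0.5, 0, 0], [-0.2, 0, 0]], rotation=[[0, 0, 0], [0, 0, 0], [0, 0, 0], [0, 0, 0], [0, 0, 0], [0, 0, 0], [0, 0, 0], [0, 0, 0]])

```text
clock: 15.7
position: [0.6282, -0.0627, 0.2043]
tool_rot: [2.271, 1.565, -0.399]
force: [0.4, 0.5, -0.5]
grip_width: 0.0515
```

Run:
```python
from h import *
go(seat([-75,0,125]),SYAW)
```

```text
t 15.7 pos [ 0.6282 -0.0627  0.2043] q7 -1.2 F [ 0.4  0.5 -0.5] w 0.0515
rot rows(6deg) [ 3.19 -0.04 -0.04] | shift rows(30mm): now [ 1.65 -9.28 -4.15]  after rot [  1.67 -10.12  -0.89]
```

arm_command(delta_pos=[[0, 0, 0], [0, 0, 0], [0, 0, 0], [0, 0, 0], [0, -0.8, 0], [0, -0.9, 0], [0, -0.9, 0], [0, -0.9, 0], [0, -0.9, 0], [0, -0.9, 0]], rotation=[[0.8, 0, 0], [0.8, 0, 0], [0.8, 0, 0], [0.79, 0, 0], [0, 0, 0], [0, 0, 0], [0, 0, 0], [0, 0, 0], [0, 0, 0], [0, 0, 0]])

```text
clock: 16.7
position: [0.6065, 0.0955, 0.2063]
tool_rot: [2.331, 1.564, -0.695]
force: [0.6, 0.2, -1.0]
grip_width: 0.0514
```

Run:
```python
from h import *
go(seat([-75,0,140]),SYAW)
```

```text
t 16.7 pos [0.6065 0.0955 0.2063] q7 -1.78 F [ 0.6  0.2 -1. ] w 0.0514
rot rows(6deg) [-0.21 -0.05 -0.05] | shift rows(30mm): now [ 1.23 -4.83 -0.9 ]  after rot [ 1.25 -4.8  -1.01]
```

arm_command(delta_pos=[[0, -0.9, -0.2], [0, -0.9, -0.2], [0, -0.9, -0.2], [0, -0.8, -0.2], [0, -0.7, -0.2], [0, -0.3, 0], [0, 0, 0], [0, 0, 0], [0, 0, 0]], rotation=[[-0.21, 0, 0], [0, 0, 0], [0, 0, 0], [0, 0, 0], [0, -0.8, 0], [0, -0.8, 0], [0, -0.8, 0], [0, 0, 0], [0, 0, 0]])

```text
clock: 17.6
position: [0.6134, 0.2444, 0.2058]
tool_rot: [0.012, 1.312, -2.983]
force: [-0.4, 0.2, -1.4]
grip_width: 0.0516
```

Run:
```python
from h import *
go(seat([-70,0,85]),SYAW,15)
```

```text
t 17.6 pos [0.6134 0.2444 0.2058] q7 -1.91 F [-0.4  0.2 -1.4] w 0.0516
rot rows(6deg) [ 0.08 -0.03 -0.05] | shift rows(30mm): now [ 3.01  0.07 -0.57]  after rot [ 3.01  0.08 -0.58]
```

arm_command(delta_pos=[[0.3, 0.07, -0.3], [0.5, 0, -0.25], [0.6, 0, 0], [0.6, 0, 0], [0.5, 0, 0], [0.3, 0, 0], [0, 0, 0]], rotation=[[0.08, -0.03, -0.05], [0, 0, 0], [0, 0, 0], [0, 0, 0], [0, 0, 0], [0, 0, 0], [0, 0, 0]])

```text
clock: 18.3
position: [0.6077, 0.2388, 0.1124]
tool_rot: [0.006, 1.313, -3.001]
force: [0.3, -0.0, -0.9]
grip_width: 0.0514
```

Run:
```python
from h import *
go(seat([-64,0,72]),SYAW,15)
```

```text
t 18.3 pos [0.6077 0.2388 0.1124] q7 -1.91 F [ 0.3 -0.  -0.9] w 0.0514
rot rows(6deg) [-0.03 -0.04 -0.01] | shift rows(30mm): now [ 0.38 -0.08 -0.18]  after rot [ 0.38 -0.08 -0.18]
```

arm_command(delta_pos=[[0.2, -0.08, -0.1], [0.12, 0, -0.1], [0, 0, 0]], rotation=[[-0.03, -0.04, 0], [0, 0, 0], [0, 0, 0]])

```text
clock: 18.6
position: [0.6119, 0.2419, 0.1015]
tool_rot: [0.001, 1.311, -3.003]
force: [0.3, -0.0, -1.4]
grip_width: 0.0515
```

arm_command(delta_pos=[[0, 0, -0.15], [0, 0, -0.1], [0, 0, -0.1]], rotation=[[0, 0, 0], [0, 0, 0], [0, 0, 0]])

```text
clock: 18.9
position: [0.6168, 0.2434, 0.1003]
tool_rot: [0.003, 1.297, -2.999]
force: [-20.5, -7.0, 13.0]
grip_width: 0.051
```

Run:
```python
from h import *
go(seat([-57,0,70]),SYAW,15)
```

```text
t 18.9 pos [0.6168 0.2434 0.1003] q7 -1.91 F [-20.5  -7.   13. ] w 0.051
rot rows(6deg) [ 0.01  0.12 -0.01] | shift rows(30mm): now [ 0.14  0.04 -0.  ]  after rot [0.14 0.04 0.  ]
```

arm_command(delta_pos=[[0, 0.05, 0.06], [0.08, 0.02, 0], [0.1, 0, 0]], rotation=[[0, 0.12, 0], [0, 0.05, 0], [0, 0, 0]])

```text
clock: 19.2
position: [0.6148, 0.241, 0.0962]
tool_rot: [0.003, 1.316, -2.999]
force: [0.2, 0.5, -1.6]
grip_width: 0.0512
```

Run:
```python
from h import *
go(seat([-57,0,70]),SYAW,15)
```

```text
t 19.2 pos [0.6148 0.241  0.0962] q7 -1.91 F [ 0.2  0.5 -1.6] w 0.0512
rot rows(6deg) [ 0.02 -0.07 -0.01] | shift rows(30mm): now [-0.02 -0.03 -0.04]  after rot [-0.02 -0.03 -0.04]
```

arm_command(delta_pos=[[0.08, 0, 0], [0.06, 0, 0]], rotation=[[0, -0.07, 0], [0, 0, 0]])

```text
clock: 19.4
position: [0.615, 0.2412, 0.0954]
tool_rot: [0.0, 1.311, -3.002]
force: [-5.2, -3.0, 25.3]
grip_width: 0.0516
```

Run:
```python
from h import *
go(seat([-57,0,69]),SYAW,15)
```

```text
t 19.4 pos [0.615  0.2412 0.0954] q7 -1.91 F [-5.2 -3.  25.3] w 0.0516
rot rows(6deg) [ 0.02 -0.02 -0.  ] | shift rows(30mm): now [-0.01 -0.03 -0.02]  after rot [-0.01 -0.03 -0.02]
```

Now it is on the thick carton. One push to the backstop, easing off the downward press, then release.

arm_command(delta_pos=[[0, 0, -0.09], [0, 0, -0.09]], rotation=[[0, 0, 0], [0, 0, 0]])

```text
clock: 19.6
position: [0.6159, 0.2414, 0.0952]
tool_rot: [0.004, 1.3, -2.996]
force: [-22.6, -6.5, 17.6]
grip_width: 0.0514
```

Run:
```python
from h import *
go(seat([-57,0,69]),SYAW,15)
```

```text
t 19.6 pos [0.6159 0.2414 0.0952] q7 -1.9 F [-22.6  -6.5  17.6] w 0.0514
rot rows(6deg) [ 0.02  0.08 -0.02] | shift rows(30mm): now [-0.   -0.03  0.01]  after rot [-0.   -0.03  0.01]
```

arm_command(delta_pos=[[0, 0, 0], [0, 0, 0], [0, 0, 0], [0, 0, 0], [0, 0, 0], [0, 0, 0]], rotation=[[0, 0.05, 0], [0, 0, 0], [0, 0, 0], [0, 0, 0], [0, 0, 0], [0, 0, 0]], gripper=-1)

```text
clock: 20.2
position: [0.6167, 0.2416, 0.0949]
tool_rot: [0.003, 1.306, -2.998]
force: [-0.8, 0.5, 0.2]
grip_width: 0.0854
```

arm_command(delta_pos=[[-0.4, 0, 0], [-0.7, 0, 0], [-0.9, 0, 0], [-0.9, 0, 0], [-0.9, 0, 0], [-0.7, 0, 0], [-0.2, 0, 0]], rotation=[[0, 0, 0], [0, 0, 0], [0, 0, 0], [0, 0, 0], [0, 0, 0], [0, 0, 0], [0, 0, 0]])

```text
clock: 20.9
position: [0.6552, 0.2469, 0.2406]
tool_rot: [0.002, 1.307, -2.999]
force: [-0.1, 0.2, 0.3]
grip_width: 0.0857
```

arm_command(delta_pos=[[0, 0.4, 0], [0, 0.7, 0], [0, 0.9, 0], [0, 0.9, 0], [0, 0.9, 0], [0, 0.9, 0], [0, 0.9, 0], [0, 0.9, 0], [0, 0.5, 0], [0, 0, 0]], rotation=[[0, 0, 0], [0, 0, 0], [0, 0, 0], [0, 0, 0], [0, 0, 0], [0, 0, 0], [0, 0, 0], [0, 0, 0], [0, 0, 0], [0, 0, 0]])

```text
clock: 21.9
position: [0.6809, 0.0135, 0.2333]
tool_rot: [0.021, 1.294, -2.988]
force: [0.5, 0.2, 0.0]
grip_width: 0.0853
```

Run:
```python
from h import *
print(monitor.observe()['clock'],monitor.observe()['position'])
t=optics.grab_frame('top')[:,:,::-1]
s=optics.grab_frame('scene')[:,:,::-1]
o=np.hstack([cv2.resize(t[180:260,125:205],(400,400),interpolation=2),cv2.resize(s[235:335,110:210],(400,400),interpolation=2)])
cv2.imwrite('pics/c4.png',cv2.convertScaleAbs(o,alpha=1.4))
for nm,P in(('thin',([0,26,76],[0,-26,76],[-100,26,76],[-100,-26,76])),('thick',([-100,26,46],[-100,-26,46],[-100,26,0],[-100,-26,0]))):
    w=[seat(p) for p in P]
    print(nm,((proj('top',w)-[125,180]+.5)*5).round().tolist(),((proj('scene',w)-[110,235]+.5)*4+[400,0]).round().tolist())
```

```text
21.9 [0.68088272 0.01347882 0.23328232]
thin [[90.0, 73.0], [187.0, 61.0], [89.0, 244.0], [189.0, 231.0]] [[465.0, 102.0], [547.0, 47.0], [557.0, 189.0], [642.0, 128.0]]
thick [[107.0, 266.0], [205.0, 253.0], [134.0, 297.0], [229.0, 285.0]] [[578.0, 228.0], [660.0, 166.0], [608.0, 284.0], [687.0, 223.0]]
```

View pics/c4.png

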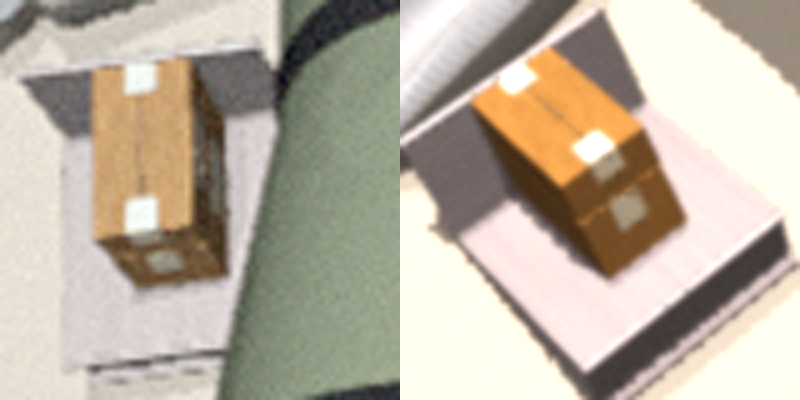

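The picture shows the thin carton flat and square on the thick one. Its top face is at (92–190, 58–240) in the top crop, against the backstop, and the gripper is clear of both.

```bash
python3 -c "
from workcell import bot
print(bot.job_done())"
```

```text
the job is handed in; nothing more can be done
None
```

I stacked both long cartons on the stand and handed the job in at about 22 s. The thick one lies flat on the ramp and the thin one flat on top of it. I pushed each against the backstop, then released it and backed the arm away. I did not touch the short carton or the look-alikes.

**Checks that agreed:**
- **Contact:** each carton met the backstop with about 23 N along x, and pressed on what lay beneath it with about 16–18 N upward, just before release.
- **Final pictures:** the stack is flush and square, and about 1–2 mm off the ramp's middle line at most.

**Check that disagreed:** the thick carton's lower end appears 2–5 mm farther down the slope than my seat estimate predicted. I put this down to error in my corner estimate, because the contact forces show both cartons reached the backstop. I did not check it by a separate measurement.

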